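# Refit the carousel hub on the sample changer's drive shaft and hold it for tightening

### The job

The carousel hub of the sample changer has to go back on its drive shaft: first pinch the bare shaft and turn it until your fingers are on its flat and the flat faces the front of the unit (the side with the display and keys). Then take the hub from the bench and slide it down the shaft, flange first, with its set screw on that flat and so facing the front, until it sits fully home on the shaft's shoulder. Finish while holding it: keep hold of the hub and keep pressing it down firmly there so that a colleague at the front can tighten the screw, and leave the bottle, the beaker and the hex key alone.

Things in the scene. Friction and masses are not known exactly. Their poses are not given: they have to be found in the camera images.
- changer: The sample changer, fixed: white base 240 (x) x 360 (y) x 90 mm high, drive shaft upright through its top. Origin: on the shaft's axis at bench level; the base reaches 120 mm to +x, -x and -y of it and 240 mm to +y. Its +x axis points out of its FRONT, the side with the dark display, keys and a round knob, on the far side from the robot (within 20 degrees of world +x).
- tower (a point): The changer's white lift tower, 56 x 70 mm, standing on the base beside the shaft, 20 mm to -x and 200 mm to +y of its axis: centre of its top, 340 mm above the bench. Keep clear of it.
- shaft: Upright steel drive shaft. It turns endlessly about its axis, stiffly (0.05 N m), and stays where left. Shoulder 30 mm in diameter, 8 mm high; above it the shaft is 20 mm in diameter, 50 mm tall, its end chamfered 1 mm. Origin: on the axis at the top of the shoulder (the hub's seat), 98 mm above the bench. z up; +x points square out of the flat, which at the start does not face the front.
- flat (a point): The one flat, milled 3 mm deep along the shaft's full 50 mm: fingers close to 17 mm across it, to 20 mm on the round, and a pinch roughly across it squares the shaft to the fingers. Point: on the flat's face, mid-width, 30 mm above the top of the shoulder, 7 mm from the axis. Its +x points out of the flat.
- hub: Loose aluminium hub, about 0.22 kg, standing on its flange on the bench. Flange 80 mm in diameter, 9 mm thick; above it a round boss 44 mm in diameter; 44 mm tall in all. A 21 mm bore goes right through along z. Origin: centre of the flange's underside, z up. Its +x axis points out along the set screw; at the start within 55 degrees of world +x.
- screw (a point): Outer end of the hub's dark 8 mm set screw, along the hub's +x, 27 mm above its underside, 29 mm from the bore's axis (7 mm proud of the boss). The inner tip stands 2.3 mm into the bore, so the hub goes right down only with the screw over the flat (within about 15 degrees); else it stops with the tip on the shaft's end, 27 mm short of its seat.
- bottle: Bystander: amber bottle with a black cap, 60 mm in diameter, 125 mm tall, origin at the centre of its foot. Leave it alone.
- beaker: Bystander: white plastic beaker, 68 mm in diameter, 85 mm tall, origin at the centre of its foot. Leave it alone.
- hexkey: Bystander: L-shaped hex key, 90 mm long, 6 mm thick, lying on the bench in front of the changer, origin in the middle of the long leg's underside. Leave it alone.
Not all that is in view belongs to the job. There is more than one size of the hub; the job needs the largest.

How it is judged:
By the outcome, as a careful person would: the job done as asked, in the order asked, and still so for the second after the job is handed in, while the arm keeps its last pose, push and grip.
It also fails if it takes over 72 s, if anything falls off the work surface, if the arm or the gripper's body presses on something with over 40 N, if the wrist force passes 120 N, or if a joint passes its speed limit or range.

### The arm

A 7-joint arm with a two-finger parallel gripper is mounted at the origin on the work surface. World frame = base frame: x ahead of the robot, y to its left, z up, the work surface at z = 0. Lengths are in m, angles in degrees, forces in N, time in s.
With the tool pointing down it reaches from about 0.425 to 0.975 m from the base axis. Payload 16.7 kg.
Tool frame: the origin (TCP) lies midway between the tips of the shut fingers; the grasp point (between the pads) lies 19 mm behind it; x points along the fingers, z is the direction in which the jaws open and shut, and the axes are right-handed (so a half turn about x gives the same grasp; the last joint's range is limited). The gripper opens to 85 mm and grips with 20 to 120 N. Pads are 22 mm wide; open, the fingers measure 114 mm over their backs; the gripper's body (76 mm by 85 mm) begins 54 mm behind the grasp point. The pads swing forward as they close: fully open they stand 13 mm farther back than shut.
Start: joints at [-8.566, 24.414, 4.234, 92.017, -1.954, 63.644, -3.845], TCP at [0.675, -0, 0.231] pointing down, gripper open.
Joint ranges: [-163.25, 163.25], [-28.42, 122.38], [-70.27, 78.77], [12.13, 141.07], [-58.53, 238.53], [9.26, 117.41], [-156.51, 156.51]. Speed limits (degrees/s): [108.29, 108.29, 136.94, 136.94, 172.46, 172.46, 172.46].

### API

Orientations are given as a 3x3 rotation matrix whose columns are the frame's x, y, z axes.
In Python, from bench import env gives the robot as it stands.
- The arm moves only by the tool move_arm, never from a script. Its argument "rows" is a list of rows, each a list of 7 numbers: the shift along the tool's x, y, z in m, then the turn, a rotation vector about the tool's x, y, z in degrees, then the finger opening in m, from 0 to 0.0854. In form: [[dx, dy, dz, rx, ry, rz, jaw], ...]. A call has 1 to 10 rows; each row is the pose to reach, as a shift and turn from the pose commanded when the call began, along the tool's axes at that moment; what a row does not reach only later rows make up. A row lasts 1/10 s, in which the tool goes at most 50 mm and 8.59 degrees, less where a joint would pass 70% of its speed; a pose out of reach is approached as far as the arm can. A call with a gripper value outside its range is refused whole. The fingers move at their own pace and stop on an object; "grip_force" is the grip in N (left out, the last holds). Time passes only in rows, so rows that repeat a pose let the fingers close. It gives the time, the measured TCP pose, the force and the opening at its end, in the units of the state.
- env.get_state(): the state, without advancing time (a new reading comes with each control period).
- env.grab_frame(name): name is "scene" or "side" or "wrist"; returns a dict with "color" (420x560x3 uint8, red, green, blue), "fx", "fy", "cx", "cy" (pixels), "dist" ([k1, k2, p1, p2, k3] as OpenCV has them; the pictures are not rectified), "world_from_camera" (4x4, takes a point from camera to world coordinates). Camera axes: x right, y up, looking along -z (the intrinsics and any distortion apply to the point x, -y, -z); pixel columns grow to the right and rows downward; lengths in m; the calibration is good to about 2 mm. A picture is of the moment at which its call begins. There is no depth.
- env.hand_in(): hands the job in, once; it reports no verdict.
The state is a dict: "t": time; "joint_pos": joint angles; "qvel": joint speeds; "tau": joint torques, N m; "tool_pos": TCP position; "eef_rot": TCP orientation; "wrist_force": force on the tool from outside, world axes, zero at the start; "torque": the same for the moment, N m; "grip_width": finger opening in m.
Only numpy, scipy, OpenCV 4.12 (cv2) and the standard library are available. Lean on these libraries where they do the work, as an engineer would, in place of code of your own. Each camera call takes 0.05 s, during which the arm holds its last target.

## Working session

There is one attempt and no reset: what is moved stays moved. The work goes in short steps, Python scripts to look and compute and a tool call to move; the robot and the scene stay as the last step left them, time stands still between calls to the robot, and variables do not carry over. Pictures are saved under pics/ and viewed, and the job is handed in when it is done.

Besides the shell and the picture viewer there is one more tool, called after ">>>" as name([rows], argument=value, ...), one row to a line, values as JSON. move_arm: Moves the arm, as the interface text tells. Its arguments: {"type":"object","properties":{"rows":{"type":"array","items":{"type":"array","items":{"type":"number"}}},"grip_force":{"type":"number"}},"required":["rows"]}

```bash
ls; mkdir -p pics
cat > h.py <<'E'
import numpy as np, cv2
from bench import env
def grab(n,f):
    d=env.grab_frame(n); cv2.imwrite('pics/'+f,d['color'][:,:,::-1]); np.save('pics/'+f[:-4]+'.npy',d,allow_pickle=True); return d
def load(f): return np.load('pics/'+f+'.npy',allow_pickle=True).item()
def K(d): return np.array([[d['fx'],0,d['cx']],[0,d['fy'],d['cy']],[0,0,1.]])
def ray(d,uv):
    p=cv2.undistortPoints(np.array([[uv]],float),K(d),np.array(d['dist'],float))[0,0]
    T=d['world_from_camera']; v=T[:3,:3]@np.array([p[0],-p[1],-1]); return T[:3,3],v/np.linalg.norm(v)
def onz(d,uv,z):
    o,v=ray(d,uv); return o+v*(z-o[2])/v[2]
def proj(d,P):
    T=d['world_from_camera']; q=(np.atleast_2d(P)-T[:3,3])@T[:3,:3]; q=q*[1,-1,-1]
    return cv2.projectPoints(q.reshape(-1,1,3),np.zeros(3),np.zeros(3),K(d),np.array(d['dist'],float))[0][:,0]
def tri(a,b):
    A=0;B=0
    for d,uv in (a,b):
        o,v=ray(d,uv);M=np.eye(3)-np.outer(v,v);A=A+M;B=B+M@o
    return np.linalg.solve(A,B)
E
python3 - <<'E'
from h import *
np.set_printoptions(precision=3,suppress=True)
for n in ['scene','side','wrist']:
    d=grab(n,n+'0.png'); print(n,d['fx'],d['dist'],d['world_from_camera'])
print(env.get_state())
E
```

```text
pics
scene 380.91844133861747 [0.002 0.    0.    0.    0.   ] [[ 0.688 -0.434  0.582  1.209]
 [ 0.726  0.413 -0.55  -0.614]
 [-0.001  0.801  0.599  0.861]
 [ 0.     0.     0.     1.   ]]
side 471.5484796384107 [-0.095  0.     0.     0.     0.   ] [[-0.816  0.35  -0.459 -0.172]
 [-0.577 -0.464  0.672  1.043]
 [ 0.022  0.814  0.581  1.137]
 [ 0.     0.     0.     1.   ]]
wrist 294.3272571068877 [-0.016  0.     0.     0.     0.   ] [[ 1.     0.001  0.002  0.675]
 [-0.001  0.953  0.303  0.077]
 [-0.002 -0.303  0.953  0.373]
 [ 0.     0.     0.     1.   ]]
{'t': 0.15, 'joint_pos': array([-8.566, 24.443,  4.233, 92.043, -1.952, 63.643, -3.846]), 'qvel': array([ 0.031, -0.077,  0.088, -0.16 ,  0.063, -0.048,  0.021]), 'tau': array([  0.004, -95.032,   3.764, -46.376,   0.019,   0.008,  -0.   ]), 'tool_pos': array([ 0.675, -0.   ,  0.231]), 'eef_rot': array([[-0.001,  0.   ,  1.   ],
       [-0.   ,  1.   , -0.   ],
       [-1.   , -0.   , -0.001]]), 'wrist_force': array([-0.602, -0.129,  0.196]), 'torque': array([ 0.025, -0.02 ,  0.024]), 'grip_width': 0.08579264569961174}
```

View pics/scene0.png

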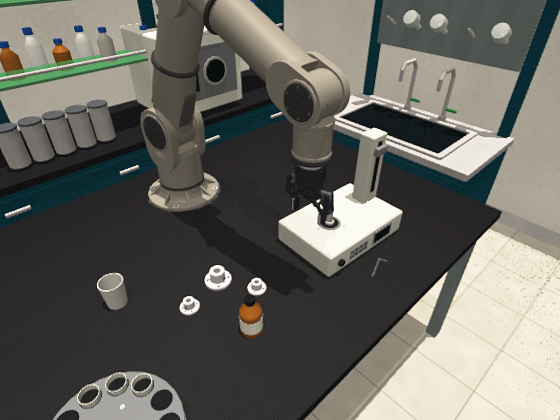

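View pics/side0.png

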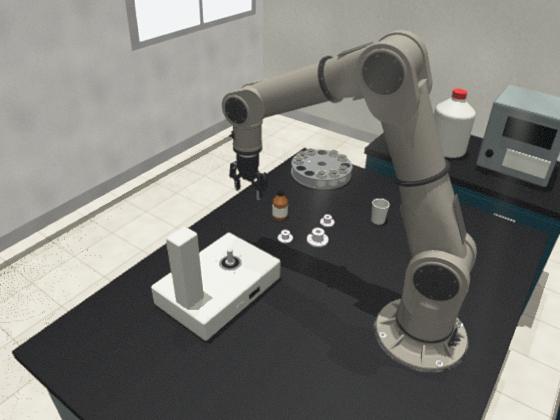

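View pics/wrist0.png

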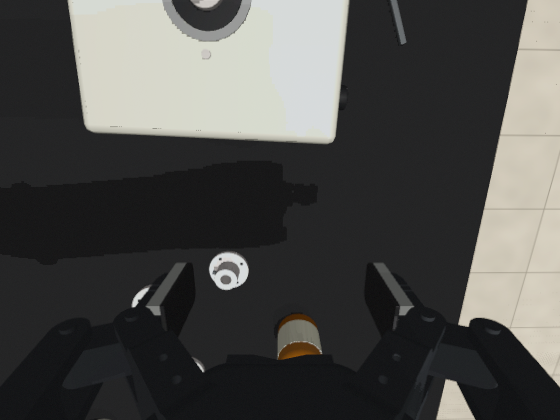

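Run:
```python
import cv2
a=cv2.imread('pics/scene0.png');b=cv2.imread('pics/side0.png')
def c(i,x,y,w,h,s): return cv2.resize(i[y:y+h,x:x+w],None,fx=s,fy=s,interpolation=cv2.INTER_CUBIC)
import numpy as np
t=np.hstack([c(a,300,180,100,75,4),c(a,170,255,100,75,4)]);u=np.hstack([c(b,190,230,100,75,4),c(b,270,205,100,75,4)])
cv2.imwrite('pics/c1.png',np.vstack([t,u]))
```

```text
(no output)
```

View pics/c1.png

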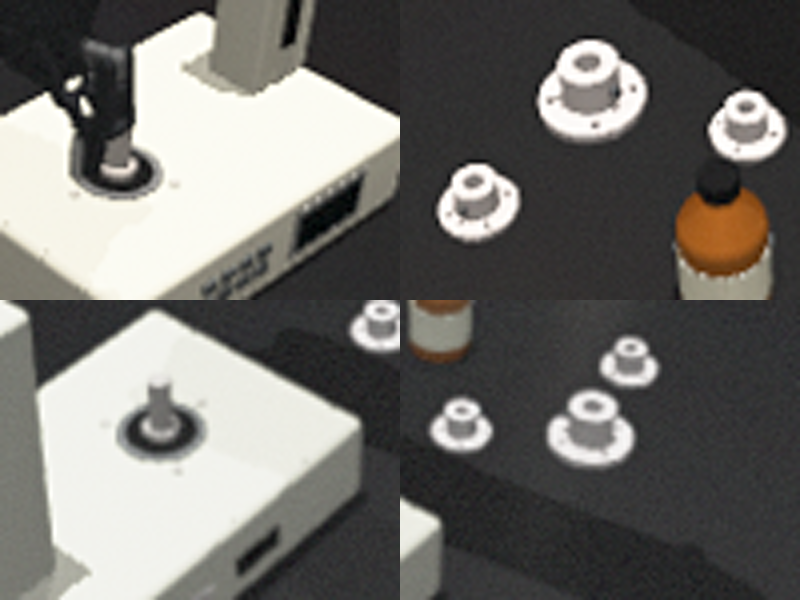

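Run:
```python
from h import *
np.set_printoptions(precision=4,suppress=True)
s=load('scene0');b=load('side0');w=load('wrist0')
print('shaft top',onz(b,(229.8,249.8),.148), 'ring', onz(b,(230.3,263),.09),'scene ring',onz(s,(329.2,223.5),.09))
print('hub: side bore top',onz(b,(318.4,231.8),.044),'scene',onz(s,(316.8-170+170-100+0,271),.044) )
print('scene bore', onz(s,(170+(587-400)/4,255+64/4),.044),'flange', onz(s,(170+193/4,255+97/4),.009),'side flange',onz(b,(270+191/4,205+136/4),.009))
print('scene screw', onz(s,(170+216/4,255+90/4),.027))
# changer bottom front edge / wrist edges of top
for uv in [(333,142),(92,131),(349,2),(69,2)]: print(uv,onz(w,uv,.09))
print('ring wrist',onz(w,(207,0),.09))
# beaker,bottle,hexkey
print('bottle',onz(s,(250,333),0),onz(w,(298,330),.1),'beaker',onz(s,(117,303),0))
```

```text
shaft top [0.6106 0.1789 0.148 ] ring [0.612  0.1785 0.09  ] scene ring [0.6214 0.1718 0.09  ]
hub: side bore top [ 0.4941 -0.1901  0.044 ] scene [ 0.5039 -0.196   0.044 ]
scene bore [ 0.5038 -0.1961  0.044 ] flange [ 0.5048 -0.1954  0.009 ] side flange [ 0.4943 -0.1903  0.009 ]
scene screw [ 0.5257 -0.1876  0.027 ]
(333, 142) [0.7253 0.0538 0.09  ]
(92, 131) [0.499  0.0646 0.09  ]
(349, 2) [0.7328 0.1679 0.09  ]
(69, 2) [0.4989 0.1696 0.09  ]
ring wrist [0.6149 0.1696 0.09  ]
bottle [ 0.7112 -0.2446 -0.    ] [ 0.6954 -0.1518  0.1   ] beaker [ 0.3723 -0.4556  0.    ]
```

>>> move_arm([
  [0, 0.04, -0.03, 0, 0, 0, 0.085],
  [0, 0.08, -0.06, 0, 0, 0, 0.085],
  [0, 0.09, -0.06, 0, 0, 0, 0.085],
  [0, 0.09, -0.06, 0, 0, 0, 0.085],
])

```text
t: 0.55
tool_pos: [0.6144, 0.0923, 0.2315]
eef_rot: [[0.0, -0.004, 1.0], [0.001, 1.0, 0.004], [-1.0, 0.001, 0.0]]
wrist_force: [0.3, 0.5, -0.8]
grip_width: 0.0852
```

Run:
```python
from h import *
d=grab('wrist','w1.png');grab('side','side1.png');grab('scene','scene1.png')
cv2.imwrite('pics/w1b.png',cv2.resize(d['color'][:,:,::-1],(800,600)))
```

```text
(no output)
```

View pics/w1b.png

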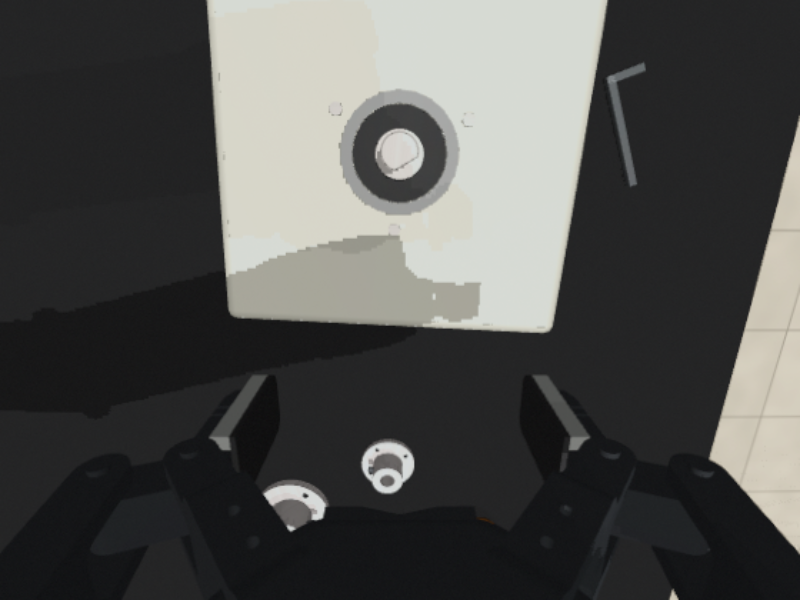

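Run:
```python
from h import *
np.set_printoptions(precision=4,suppress=True)
d=load('w1')
im=d['color'][:,:,::-1]
c=im[60:155,225:335]
cv2.imwrite('pics/c2.png',cv2.resize(c,None,fx=7,fy=6.3,interpolation=cv2.INTER_CUBIC) if 0 else cv2.resize(im[85:130,255:310],None,fx=13,fy=13,interpolation=cv2.INTER_CUBIC))
# white base mask edges
hsv=cv2.cvtColor(im,cv2.COLOR_BGR2HSV); 
m=(im.min(2)>110).astype(np.uint8)
L=[];R=[]
for r in range(20,210,5):
    x=np.where(m[r,140:430])[0]+140
    if len(x): L.append(onz(d,(x[0],r),.09));R.append(onz(d,(x[-1],r),.09))
for n,E in (('L',L),('R',R)):
    E=np.array(E); 
    for _ in range(3):
        p=np.polyfit(E[:,1],E[:,0],1); res=E[:,0]-np.polyval(p,E[:,1]); E=E[abs(res)<2*res.std()+1e-4]
    print(n,'yaw',-np.degrees(np.arctan(p[0])),'x at y=.175',np.polyval(p,.175))
B=[]
for c in range(170,380,6):
    y=np.where(m[150:250,c])[0]
    if len(y): B.append(onz(d,(c,y[-1]+150),.09))
B=np.array(B)
for _ in range(3):
    p=np.polyfit(B[:,0],B[:,1],1);res=B[:,1]-np.polyval(p,B[:,0]);B=B[abs(res)<2*res.std()+1e-4]
print('B yaw',np.degrees(np.arctan(p[0])),'y at x=.614',np.polyval(p,.614))
# dark ring
g=im.max(2); mk=((g<75)).astype(np.uint8); mk[:60]=0;mk[150:]=0;mk[:,:230]=0;mk[:,330:]=0
cs,_=cv2.findContours(mk,cv2.RETR_EXTERNAL,cv2.CHAIN_APPROX_NONE)
cc=max(cs,key=cv2.contourArea); P=np.array([onz(d,q[0],.09) for q in cc.astype(float)])
e=cv2.fitEllipse((P[:,:2]*1000).astype(np.float32)); print('ring',e)
```

```text
L yaw -2.8596148907149983 x at y=.175 0.49773472688482273
R yaw -2.8160315995213696 x at y=.175 0.7308457715162621
B yaw -3.0481107710181146 y at x=.614 0.06029821692599606
ring ((614.1981811523438, 177.0028076171875), (58.10472106933594, 58.29274368286133), 63.674259185791016)
```

View pics/c2.png

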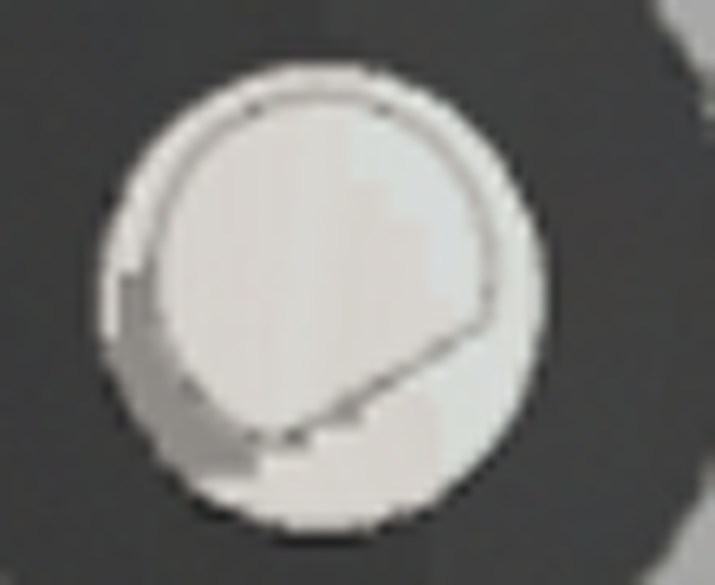

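>>> move_arm([
  [0, 0.02, 0, 8, 0, 0, 0.06],
  [0, 0.04, 0, 16, 0, 0, 0.06],
  [0, 0.06, 0, 24, 0, 0, 0.06],
  [0, 0.08, -0.001, 32, 0, 0, 0.06],
  [0, 0.086, -0.001, 40, 0, 0, 0.06],
  [0, 0.086, -0.001, 48, 0, 0, 0.06],
  [0, 0.086, -0.001, 56, 0, 0, 0.06],
  [0.02, 0.086, -0.001, 62.5, 0, 0, 0.06],
  [0.04, 0.086, -0.001, 62.5, 0, 0, 0.06],
  [0.04, 0.086, -0.001, 62.5, 0, 0, 0.06],
])

```text
t: 1.7
tool_pos: [0.6133, 0.1742, 0.1887]
eef_rot: [[-0.004, 0.888, 0.46], [-0.002, 0.46, -0.888], [-1.0, -0.004, 0.0]]
wrist_force: [-0.3, -0.2, -0.3]
grip_width: 0.0599
```

Run:
```python
from h import *
np.set_printoptions(precision=4,suppress=True)
d=grab('wrist','w2.png')
cv2.imwrite('pics/w2b.png',cv2.resize(d['color'][:,:,::-1],(800,600)))
s=env.get_state();print(s['tool_pos'],s['eef_rot'],s['joint_pos'])
R=s['eef_rot'];print(R.T@(np.array([.6136,.1783,.112])-s['tool_pos']), np.degrees(np.arctan2(R[1,2],R[0,2])))
```

```text
[0.6139 0.1746 0.1903] [[-0.002   0.8875  0.4608]
 [-0.0014  0.4608 -0.8875]
 [-1.     -0.0025  0.0003]] [-30.7614  23.4818  11.9181  99.6578  -5.5513  57.5737 -79.3725]
[ 0.0783  0.0016 -0.0035] -62.56180068951583
```

View pics/w2b.png

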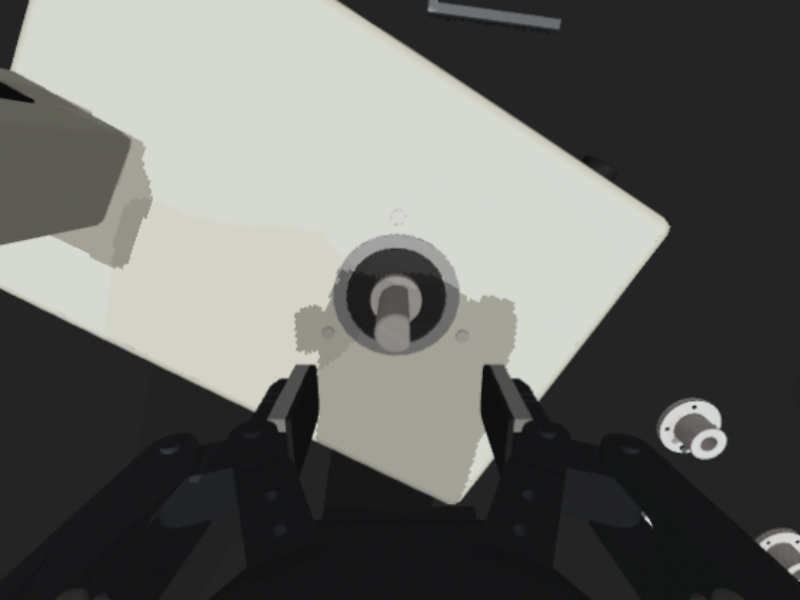

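Run:
```python
from h import *
np.set_printoptions(precision=4,suppress=True)
d=load('w2')
P=proj(d,[[.6143,.177,.148],[.6143,.177,.098],[.6143,.177,.09]]);print(P*800/560)
print(onz(d,(393/800*560,332/800*560),.148))
im=d['color'][:,:,::-1]
cv2.imwrite('pics/c3.png',cv2.resize(im[160:260,220:335],None,fx=6,fy=6,interpolation=cv2.INTER_CUBIC))
```

```text
[[394.5516 333.7797]
 [395.4024 300.6427]
 [395.5089 296.4992]]
[0.6148 0.1781 0.148 ]
```

View pics/c3.png

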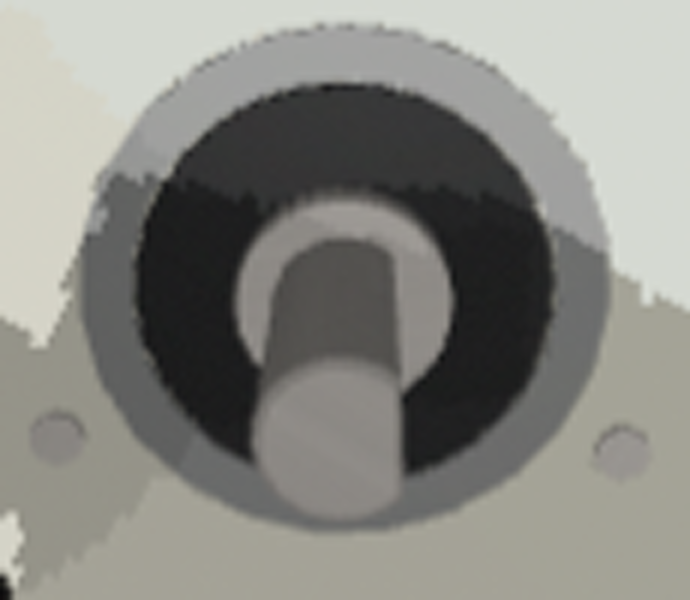

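>>> move_arm([
  [0.02, 0.0015, -0.0035, 0, 0, 0, 0.05],
  [0.045, 0.0015, -0.0035, 0, 0, 0, 0.05],
  [0.07, 0.0015, -0.0035, 0, 0, 0, 0.05],
  [0.078, 0.0015, -0.0035, 0, 0, 0, 0.05],
  [0.078, 0.0015, -0.0035, 0, 0, 0, 0.05],
  [0.078, 0.0015, -0.0035, 0, 0, 0, 0.05],
])

```text
t: 2.35
tool_pos: [0.6146, 0.1796, 0.1147]
eef_rot: [[0.001, 0.887, 0.461], [0.0, 0.461, -0.887], [-1.0, 0.001, 0.0]]
wrist_force: [0.2, -0.3, 0.3]
grip_width: 0.0498
```

Run:
```python
from h import *
np.set_printoptions(precision=4,suppress=True)
d=grab('wrist','w3.png')
s=env.get_state()
R=s['eef_rot'];print(s['tool_pos'],R.T@(np.array([.6136,.1783,.112])-s['tool_pos']),s['wrist_force'])
```

```text
[0.6147 0.1798 0.1149] [ 0.0029 -0.0016  0.0008] [-0.536   0.4181 -0.161 ]
```

View pics/w3.png

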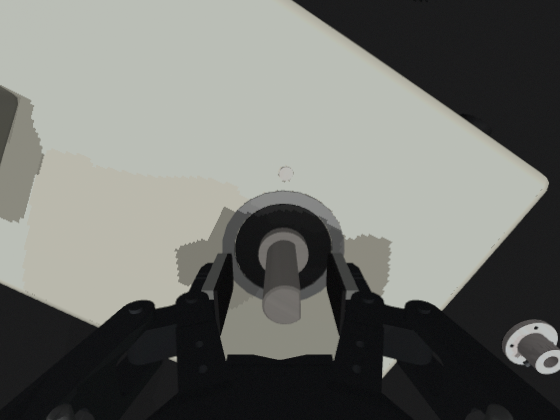

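>>> move_arm([
  [0.001, -0.0015, 0.001, 0, 0, 0, 0.03],
  [0.001, -0.0015, 0.001, 0, 0, 0, 0.015],
  [0.001, -0.0015, 0.001, 0, 0, 0, 0.01],
  [0.001, -0.0015, 0.001, 0, 0, 0, 0.01],
  [0.001, -0.0015, 0.001, 0, 0, 0, 0.01],
  [0.001, -0.0015, 0.001, 0, 0, 0, 0.01],
], grip_force=60)

```text
t: 3.0
tool_pos: [0.6131, 0.178, 0.1131]
eef_rot: [[0.001, 0.887, 0.461], [0.0, 0.461, -0.887], [-1.0, 0.001, 0.0]]
wrist_force: [-1.8, -2.9, 6.4]
grip_width: 0.0161
```

Run:
```python
from h import *
np.set_printoptions(precision=4,suppress=True)
d=grab('wrist','w4.png')
s=env.get_state();R=s['eef_rot']
print(s['tool_pos'],s['wrist_force'],s['torque'],s['grip_width'],s['joint_pos'],np.degrees(np.arctan2(R[1,2],R[0,2])))
```

```text
[0.6131 0.178  0.1131] [-1.6658 -2.5351  6.724 ] [-0.3407  0.4413 -0.0346] 0.01596602023654035 [-30.172   28.3153  10.8645 103.1396  -6.7844  49.1355 -78.6539] -62.51938433640307
```

View pics/w4.png

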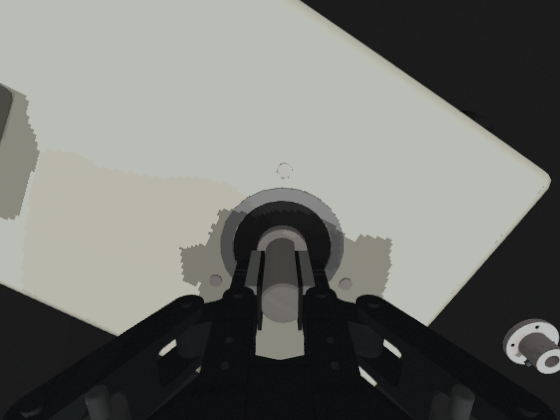

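>>> move_arm([
  [0, -0.0001, 0, -6, 0, 0, 0.01],
  [0, -0.0003, 0, -12, 0, 0, 0.01],
  [0, -0.0004, 0, -18, 0, 0, 0.01],
  [0, -0.0005, 0.0001, -24, 0, 0, 0.01],
  [0, -0.0007, 0.0002, -30, 0, 0, 0.01],
  [0, -0.0008, 0.0003, -36, 0, 0, 0.01],
  [0, -0.0009, 0.0004, -42, 0, 0, 0.01],
  [0, -0.0011, 0.0005, -48, 0, 0, 0.01],
  [0, -0.0012, 0.0006, -54, 0, 0, 0.01],
  [0, -0.0013, 0.0007, -59.6, 0, 0, 0.01],
])

```text
t: 4.05
tool_pos: [0.6127, 0.1766, 0.1131]
eef_rot: [[0.001, 0.047, 0.999], [0.0, 0.999, -0.047], [-1.0, 0.0, 0.001]]
wrist_force: [0.9, -1.6, 4.4]
grip_width: 0.0162
```

>>> move_arm([
  [0, 0, 0, 0, 0, 0, 0.01],
  [0, 0, 0, 0, 0, 0, 0.01],
  [0, 0, 0, 0, 0, 0, 0.01],
])

```text
t: 4.35
tool_pos: [0.6127, 0.1766, 0.1131]
eef_rot: [[0.001, 0.054, 0.999], [0.0, 0.999, -0.054], [-1.0, 0.0, 0.001]]
wrist_force: [1.0, -2.5, 6.6]
grip_width: 0.0157
```

Run:
```python
from h import *
np.set_printoptions(precision=4,suppress=True)
d=grab('wrist','w5.png')
s=env.get_state();R=s['eef_rot']
print(s['tool_pos'],s['wrist_force'],s['torque'],s['grip_width'],s['joint_pos'],np.degrees(np.arctan2(R[1,2],R[0,2])))
```

```text
[0.6127 0.1766 0.1131] [ 0.5821 -2.8634  7.8098] [-0.4753 -0.0061  0.0156] 0.015676294425008244 [-19.3814  27.9341  -3.2884 102.5751   2.0612  49.4753 -26.6996] -3.0744510518662027
```

View pics/w5.png

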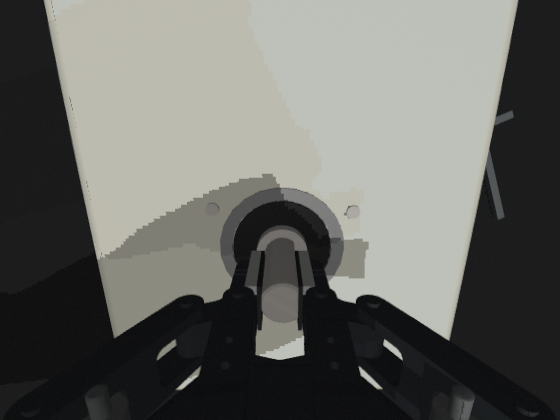

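>>> move_arm([
  [0, 0, 0, 0, 0, 0, 0.05],
  [0, 0, 0, 0, 0, 0, 0.05],
  [0, 0, 0, 0, 0, 0, 0.05],
  [-0.04, 0, 0, 0, 0, 0, 0.05],
  [-0.08, 0, 0, 0, 0, 0, 0.085],
  [-0.12, -0.04, 0, 0, 0, 0, 0.085],
  [-0.13, -0.08, 0, 0, 0, 0, 0.085],
  [-0.13, -0.085, 0, 0, 0, 0, 0.085],
  [-0.13, -0.085, 0, 0, 0, 0, 0.085],
])

```text
t: 5.3
tool_pos: [0.6078, 0.0904, 0.2428]
eef_rot: [[0.001, 0.054, 0.999], [-0.0, 0.999, -0.054], [-1.0, -0.0, 0.001]]
wrist_force: [0.1, -0.0, 0.1]
grip_width: 0.0847
```

Run:
```python
from h import *
d=grab('wrist','w6.png')
P=proj(d,[[.6143,.177,.148]])[0];print(P)
x,y=int(P[0]),int(P[1]);im=d['color'][:,:,::-1]
cv2.imwrite('pics/c6.png',cv2.resize(im[y-20:y+30,x-28:x+28],None,fx=12,fy=12,interpolation=cv2.INTER_CUBIC));print(x,y)
s=env.get_state();print(s['tool_pos'],s['wrist_force'],s['grip_width'])
```

```text
[281.19492885 102.91951065]
281 102
[0.60749318 0.09211911 0.2421405 ] [-0.48958474  0.23051144 -0.45554282] 0.08507014616073141
```

View pics/c6.png

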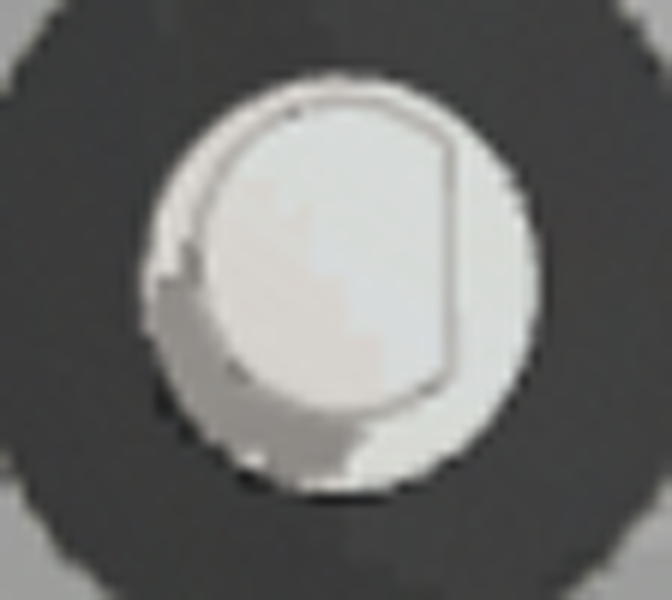

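>>> move_arm([
  [0, -0.03, -0.005, -8, 0, 0, 0.085],
  [0, -0.06, -0.01, -16, 0, 0, 0.085],
  [0, -0.09, -0.016, -24, 0, 0, 0.085],
  [0, -0.12, -0.022, -32, 0, 0, 0.085],
  [0, -0.15, -0.028, -40, 0, 0, 0.085],
  [0, -0.18, -0.034, -48, 0, 0, 0.085],
  [0, -0.21, -0.04, -56, 0, 0, 0.085],
  [0, -0.24, -0.045, -64, 0, 0, 0.085],
  [0, -0.268, -0.05, -72, 0, 0, 0.085],
  [0, -0.268, -0.05, -80, 0, 0, 0.085],
])

```text
t: 6.35
tool_pos: [0.5433, -0.1756, 0.2413]
eef_rot: [[-0.002, -0.975, 0.221], [-0.0, 0.221, 0.975], [-1.0, 0.002, -0.001]]
wrist_force: [0.3, 1.0, -0.1]
grip_width: 0.0848
```

>>> move_arm([
  [0, 0, 0, -8, 0, 0, 0.085],
  [0, 0, 0, -16, 0, 0, 0.085],
  [0, 0, 0, -24, 0, 0, 0.085],
  [0, 0, 0, -32, 0, 0, 0.085],
  [0, 0, 0, -34, 0, 0, 0.085],
  [0, 0, 0, -34, 0, 0, 0.085],
])

```text
t: 6.95
tool_pos: [0.5445, -0.1715, 0.2415]
eef_rot: [[-0.001, -0.932, -0.362], [0.001, -0.362, 0.932], [-1.0, 0.001, 0.001]]
wrist_force: [0.6, -0.1, 0.2]
grip_width: 0.085
```

Run:
```python
from h import *
np.set_printoptions(precision=4,suppress=True)
d=grab('wrist','w7.png')
cv2.imwrite('pics/w7b.png',cv2.resize(d['color'][:,:,::-1],(800,600)))
s=env.get_state();R=s['eef_rot'];print(s['tool_pos'],s['joint_pos'],np.degrees(np.arctan2(R[1,2],R[0,2])))
print(proj(d,[[.497,-.1915,.044],[.497,-.1915,0]])*800/560)
```

```text
[ 0.5444 -0.1718  0.2416] [ 20.6752  14.7609 -11.449  104.288    3.262   61.3353 119.1403] 111.11497413551238
[[397.2236 199.7046]
 [397.3701 195.9308]]
```

View pics/w7b.png

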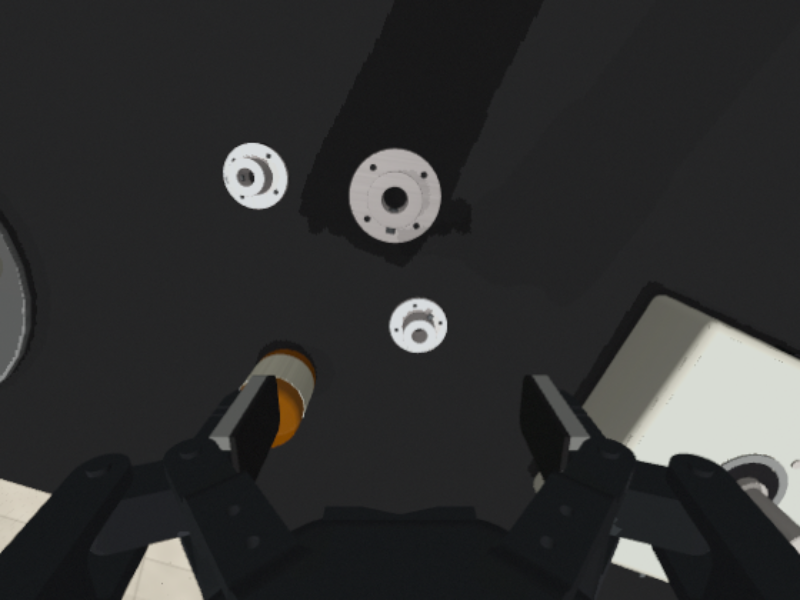

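Run:
```python
from h import *
np.set_printoptions(precision=4,suppress=True)
d=load('w7');im=d['color'][:,:,::-1]
cv2.imwrite('pics/c7.png',cv2.resize(im[100:175,240:312],None,fx=8,fy=8,interpolation=cv2.INTER_CUBIC))
m=(im.min(2)>95).astype(np.uint8);m[:,:230]=0;m[:,320:]=0;m[:95]=0;m[180:]=0
cs,_=cv2.findContours(m,cv2.RETR_EXTERNAL,cv2.CHAIN_APPROX_NONE);c=max(cs,key=cv2.contourArea)
P=np.array([onz(d,q[0],.009) for q in c.astype(float)])
print('flange',cv2.fitEllipse((P[:,:2]*1000).astype(np.float32)))
b=(im.max(2)<85).astype(np.uint8);b[:,:262]=0;b[:,292:]=0;b[:124]=0;b[152:]=0
cs,_=cv2.findContours(b,cv2.RETR_EXTERNAL,cv2.CHAIN_APPROX_NONE);c=max(cs,key=cv2.contourArea)
P=np.array([onz(d,q[0],.044) for q in c.astype(float)])
print('bore',cv2.fitEllipse((P[:,:2]*1000).astype(np.float32)))
```

```text
flange ((497.8266906738281, -193.82540893554688), (78.56338500976562, 78.88532257080078), 106.71147155761719)
bore ((496.96759033203125, -194.27345275878906), (17.97616958618164, 18.507373809814453), 71.03787994384766)
```

View pics/c7.png

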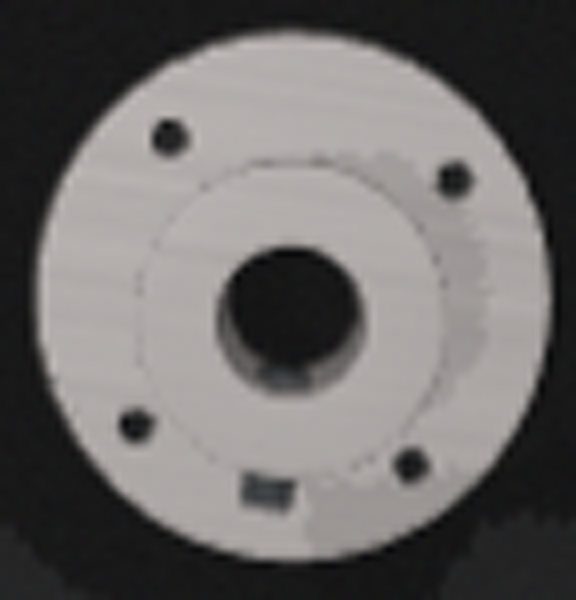

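Run:
```python
from h import *
np.set_printoptions(precision=4,suppress=True)
d=load('w7')
f=lambda u,v,z:onz(d,(240+(u+.5)/8-.5,100+(v+.5)/8-.5),z)[:2]
a,b,c,e=[f(*q,.009) for q in [(169,138),(455,180),(411,464),(135,425)]]
ang=lambda v:np.degrees(np.arctan2(v[1],v[0]))
print('hole centre',(a+b+c+e)/4,'pcd',np.linalg.norm(a-c),ang(e-a),ang(c-b),ang(b-a)-90,ang(c-e)-90)
C=np.array([.4975,-.194]); s=f(268,507,.027);print('screw',s,np.linalg.norm(s-C),ang(s-C))
y=np.radians(13.5);R=env.get_state()['eef_rot'];print(R)
```

```text
hole centre [ 0.4978 -0.1939] pcd 0.061923823926416294 13.033340593185388 12.938764122103823 13.119337978161255 13.138485755967565
screw [ 0.526  -0.1869] 0.02934777929858181 14.039606034303395
[[-0.001  -0.9329 -0.3602]
 [ 0.0008 -0.3602  0.9329]
 [-1.      0.0006  0.0011]]
```

>>> move_arm([
  [0.03, 0.026, -0.002, 4, 0, 0, 0.085],
  [0.06, 0.0515, -0.004, 8, 0, 0, 0.085],
  [0.1, 0.0515, -0.004, 8, 0, 0, 0.085],
  [0.14, 0.0515, -0.004, 8, 0, 0, 0.085],
  [0.16, 0.0515, -0.004, 8, 0, 0, 0.085],
  [0.16, 0.0515, -0.004, 8, 0, 0, 0.085],
  [0.16, 0.0515, -0.004, 8, 0, 0, 0.085],
  [0.16, 0.0515, -0.004, 8, 0, 0, 0.085],
], grip_force=60)

```text
t: 7.8
tool_pos: [0.4986, -0.1953, 0.0836]
eef_rot: [[0.002, -0.974, -0.226], [-0.0, -0.226, 0.974], [-1.0, -0.002, -0.001]]
wrist_force: [-0.3, -0.7, 0.7]
grip_width: 0.0851
```

Run:
```python
from h import *
np.set_printoptions(precision=4,suppress=True)
d=grab('wrist','w8.png')
s=env.get_state();R=s['eef_rot'];print(s['tool_pos'],s['joint_pos'],np.degrees(np.arctan2(R[1,2],R[0,2])))
print(R.T@(np.array([.4976,-.194,.012])-s['tool_pos']),proj(d,[[.4976,-.194,.044]]))
```

```text
[ 0.4985 -0.1954  0.0837] [ 21.8596  22.4212  -8.8804 116.7104   5.1485  41.1067 112.8502] 103.08601087135702
[0.0717 0.0007 0.0016] [[281.9231 235.6798]]
```

View pics/w8.png

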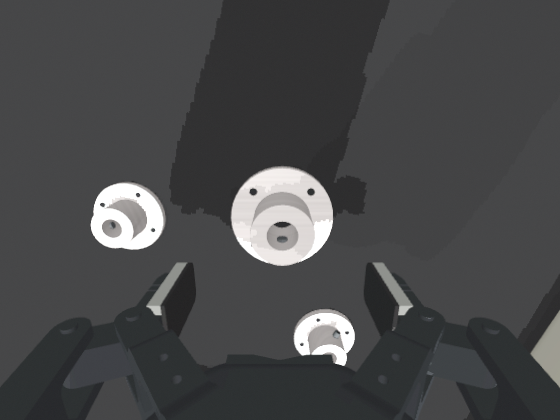

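>>> move_arm([
  [0.025, 0.0007, 0.0015, 0, 0, 0, 0.085],
  [0.05, 0.0007, 0.0015, 0, 0, 0, 0.085],
  [0.065, 0.0007, 0.0015, 0, 0, 0, 0.085],
  [0.072, 0.0007, 0.0015, 0, 0, 0, 0.085],
  [0.072, 0.0007, 0.0015, 0, 0, 0, 0.085],
  [0.072, 0.0007, 0.0015, 0, 0, 0, 0.085],
  [0.072, 0.0007, 0.0015, 0, 0, 0, 0.085],
])

```text
t: 8.55
tool_pos: [0.4972, -0.1942, 0.0114]
eef_rot: [[0.002, -0.974, -0.226], [-0.0, -0.226, 0.974], [-1.0, -0.001, -0.001]]
wrist_force: [-0.0, 0.2, -0.4]
grip_width: 0.085
```

Run:
```python
from h import *
np.set_printoptions(precision=4,suppress=True)
d=grab('wrist','w9.png')
s=env.get_state();R=s['eef_rot'];print(s['tool_pos'],s['wrist_force'],np.degrees(np.arctan2(R[1,2],R[0,2])))
print(R.T@(np.array([.4976,-.194,.012])-s['tool_pos']))
```

```text
[ 0.4971 -0.1942  0.0112] [0.0735 0.7547 0.1725] 103.0917182873066
[-0.0008 -0.0005  0.0001]
```

View pics/w9.png

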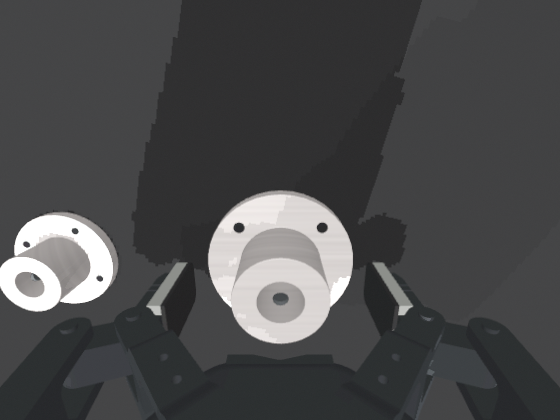

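Well centred between the pads. Close.

>>> move_arm([
  [0, 0, 0, 0, 0, 0, 0.06],
  [0, 0, 0, 0, 0, 0, 0.04],
  [0, 0, 0, 0, 0, 0, 0.035],
  [0, 0, 0, 0, 0, 0, 0.035],
  [0, 0, 0, 0, 0, 0, 0.035],
  [0, 0, 0, 0, 0, 0, 0.035],
], grip_force=70)

```text
t: 9.2
tool_pos: [0.4966, -0.194, 0.0107]
eef_rot: [[0.0, -0.974, -0.227], [-0.0, -0.227, 0.974], [-1.0, -0.0, -0.0]]
wrist_force: [-2.9, 0.5, 10.5]
grip_width: 0.0428
```

Run:
```python
from h import *
np.set_printoptions(precision=4,suppress=True)
d=grab('wrist','w10.png')
s=env.get_state();R=s['eef_rot'];print(s['tool_pos'],s['wrist_force'],s['grip_width'],s['torque'])
```

```text
[ 0.4966 -0.194   0.0107] [-2.3399 -0.2154 10.0869] 0.042469509112014185 [0.2562 0.5957 0.0533]
```

View pics/w10.png

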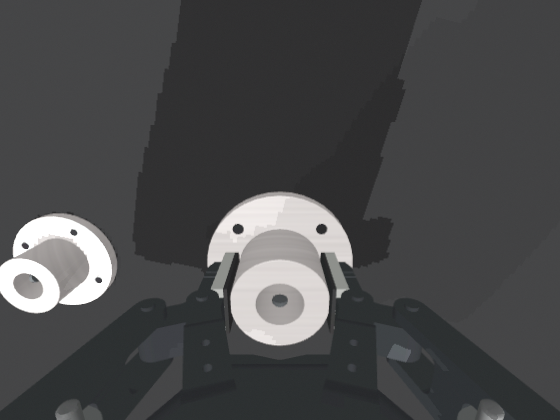

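Run:
```python
from h import *
np.set_printoptions(precision=4,suppress=True)
s=env.get_state();R=s['eef_rot']
for n in ['w8','w9','w10']:
    d=load(n);im=d['color'][:,:,::-1];print(n,proj(d,[[.4976,-.194,.044]]),proj(d,[[.4976,-.194,.009]]))
d=load('w10');im=d['color'][:,:,::-1]
cv2.imwrite('pics/c10.png',cv2.resize(im[255:355,215:345],None,fx=6,fy=6,interpolation=cv2.INTER_CUBIC))
```

```text
w8 [[281.9231 235.6798]] [[281.5954 218.2307]]
w9 [[280.1011 302.5023]] [[280.0082 263.9314]]
w10 [[279.3684 304.3027]] [[279.3826 265.3311]]
```

View pics/c10.png

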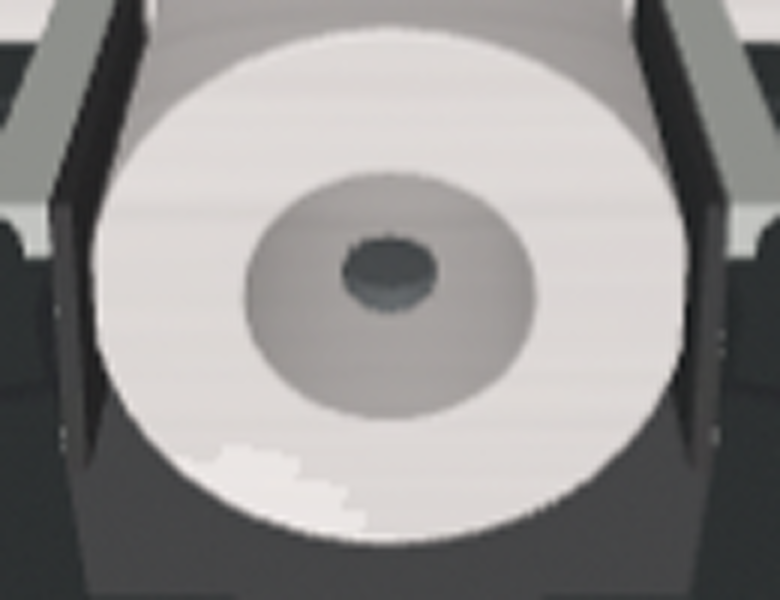

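>>> move_arm([
  [-0.01, 0, 0, 0, 0, 0, 0.03],
  [-0.03, 0, 0, 0, 0, 0, 0.03],
  [-0.07, 0, 0, 0, 0, 0, 0.03],
  [-0.11, 0, 0, 0, 0, 0, 0.03],
  [-0.15, 0, 0, 0, 0, 0, 0.03],
  [-0.18, 0, 0, 0, 0, 0, 0.03],
  [-0.2, 0, 0, 0, 0, 0, 0.03],
  [-0.2, 0, 0, 0, 0, 0, 0.03],
], grip_force=80)

```text
t: 10.05
tool_pos: [0.4977, -0.1943, 0.2135]
eef_rot: [[0.004, -0.974, -0.226], [-0.001, -0.226, 0.974], [-1.0, -0.004, -0.002]]
wrist_force: [0.3, 0.2, -3.4]
grip_width: 0.0423
```

Run:
```python
from h import *
np.set_printoptions(precision=4,suppress=True)
d=grab('wrist','w11.png')
s=env.get_state();R=s['eef_rot'];print(s['tool_pos'],s['wrist_force'],s['grip_width'],s['torque'],R.T@(np.array([.6133,.1769,.205])-s['tool_pos']),np.degrees(np.arctan2(R[1,2],R[0,2])))
im=d['color'][:,:,::-1]
cv2.imwrite('pics/c11.png',cv2.resize(im[175:375,150:410],None,fx=3,fy=3,interpolation=cv2.INTER_CUBIC))
```

```text
[ 0.4969 -0.1941  0.2116] [-0.0137 -0.0857 -2.3762] 0.042487887827128486 [ 0.0073 -0.0516  0.0033] [ 0.0066 -0.1975  0.335 ] 103.09232250786381
```

View pics/c11.png

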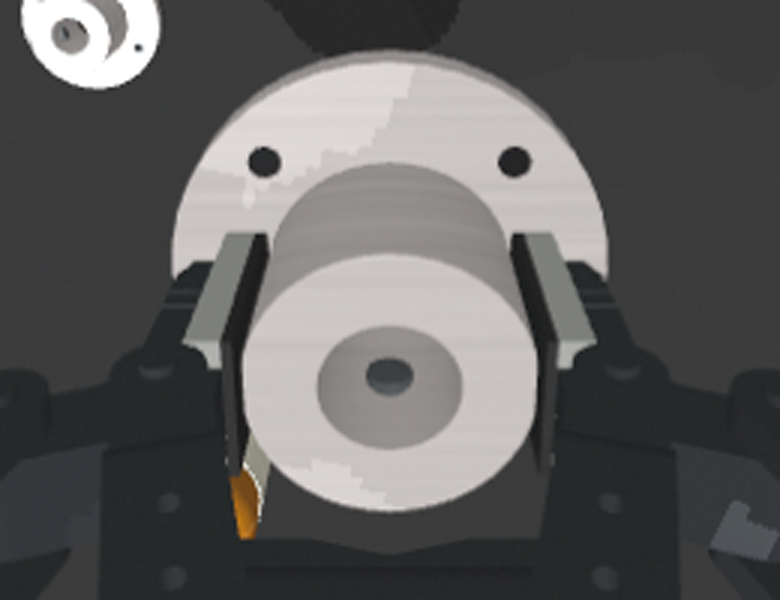

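>>> move_arm([
  [0, -0.015, 0.025, 2, 0, 0, 0.03],
  [0, -0.035, 0.06, 4, 0, 0, 0.03],
  [0, -0.055, 0.095, 6, 0, 0, 0.03],
  [0, -0.08, 0.135, 8, 0, 0, 0.03],
  [0, -0.105, 0.175, 10, 0, 0, 0.03],
  [0, -0.13, 0.215, 12, 0, 0, 0.03],
  [0, -0.15, 0.255, 14, 0, 0, 0.03],
  [0, -0.17, 0.29, 16, 0, 0, 0.03],
  [0, -0.188, 0.319, 16, 0, 0, 0.03],
  [0, -0.1975, 0.335, 16, 0, 0, 0.03],
])

```text
t: 11.1
tool_pos: [0.6124, 0.1803, 0.2086]
eef_rot: [[-0.002, -0.999, 0.048], [0.001, 0.048, 0.999], [-1.0, 0.002, 0.0]]
wrist_force: [-0.2, 0.5, -2.4]
grip_width: 0.0424
```

>>> move_arm([
  [0, 0, 0, 0, 0, 0, 0.03],
  [0, 0, 0, 0, 0, 0, 0.03],
  [0, 0, 0, 0, 0, 0, 0.03],
])

```text
t: 11.4
tool_pos: [0.6127, 0.1753, 0.2097]
eef_rot: [[-0.001, -0.999, 0.052], [-0.001, 0.052, 0.999], [-1.0, 0.001, -0.001]]
wrist_force: [-0.3, -0.2, -2.5]
grip_width: 0.0422
```

Run:
```python
from h import *
np.set_printoptions(precision=4,suppress=True)
for n in ['wrist','side','scene']: d=grab(n,n[0:2]+'12.png')
s=env.get_state();R=s['eef_rot'];print(s['tool_pos'],s['wrist_force'],s['joint_pos'],s['grip_width'],R.T@(np.array([.6133,.1769,.165])-s['tool_pos']),np.degrees(np.arctan2(R[1,2],R[0,2])),R[:,0])
```

```text
[0.613  0.1758 0.2104] [ 0.0564  0.295  -2.1977] [ -8.9685  22.945  -16.7314  97.3219   7.4077  60.8233  58.9387] 0.04249238108581695 [ 0.0454 -0.0002  0.0012] 87.00841311338417 [-0.     -0.0004 -1.    ]
```

View pics/wr12.png

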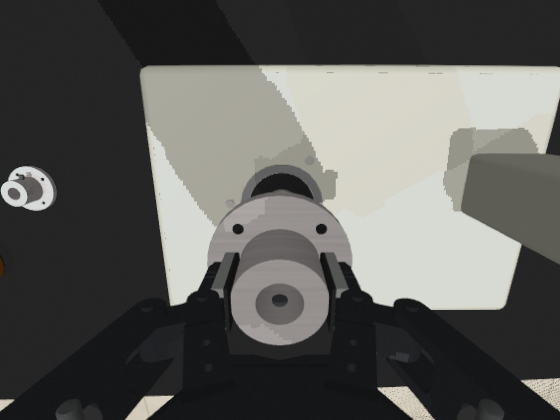

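View pics/sc12.png

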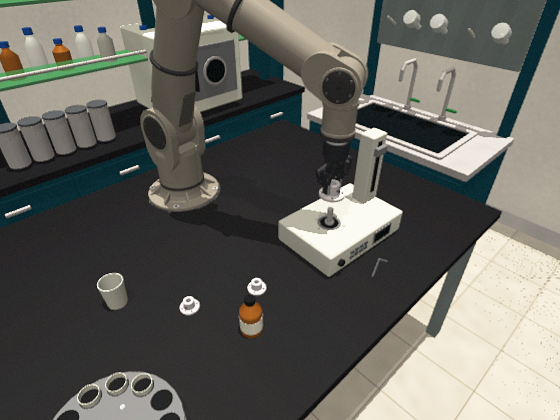

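>>> move_arm([
  [0.015, 0, 0.001, 0, 0, 0, 0.03],
  [0.03, 0, 0.001, 0, 0, 0, 0.03],
  [0.043, 0, 0.001, 0, 0, 0, 0.03],
  [0.045, 0, 0.001, 0, 0, 0, 0.03],
  [0.045, 0, 0.001, 0, 0, 0, 0.03],
  [0.045, 0, 0.001, 0, 0, 0, 0.03],
  [0.045, 0, 0.001, 0, 0, 0, 0.03],
])

```text
t: 12.25
tool_pos: [0.6134, 0.1782, 0.1659]
eef_rot: [[0.001, -0.999, 0.051], [0.0, 0.051, 0.999], [-1.0, -0.001, 0.0]]
wrist_force: [-0.4, -0.3, -2.3]
grip_width: 0.0425
```

Run:
```python
from h import *
np.set_printoptions(precision=4,suppress=True)
for n in ['wrist','side','scene']: d=grab(n,n[0:2]+'13.png')
s=env.get_state();R=s['eef_rot'];print(s['tool_pos'],s['wrist_force'],s['grip_width'],R.T@(np.array([.6133,.1769,.165])-s['tool_pos']),np.degrees(np.arctan2(R[1,2],R[0,2])),R[:,0])
a=cv2.imread('pics/sc13.png')[165:240,280:380];b=cv2.imread('pics/si13.png')[215:290,180:280];w=cv2.imread('pics/wr13.png')[240:370,200:360]
cv2.imwrite('pics/c13.png',np.vstack([np.hstack([cv2.resize(a,(400,300),interpolation=2),cv2.resize(b,(400,300),interpolation=2)]),np.hstack([cv2.resize(w,(369,300),interpolation=2),np.zeros((300,431,3),np.uint8)])]))
```

```text
[0.6132 0.1781 0.1658] [-0.8375 -0.0164 -2.3781] 0.042412805570448395 [ 0.0008 -0.0001 -0.0012] 87.09659273885877 [ 0.0006  0.0002 -1.    ]
```

View pics/c13.png

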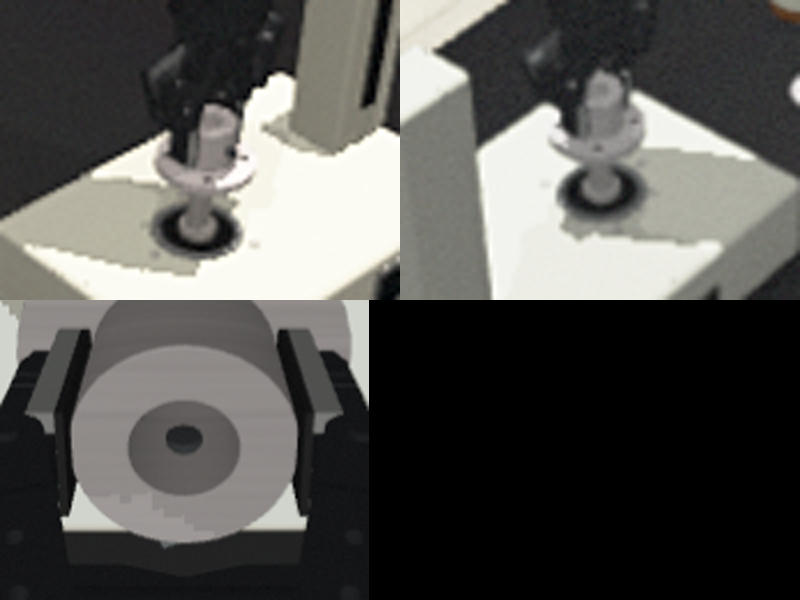

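>>> move_arm([
  [0, 0, -0.0012, 0, 0, 0, 0.03],
  [0, 0, -0.0012, 0, 0, 0, 0.03],
  [0.003, 0, -0.0012, 0, 0, 0, 0.03],
  [0.006, 0, -0.0012, 0, 0, 0, 0.03],
  [0.009, 0, -0.0012, 0, 0, 0, 0.03],
  [0.009, 0, -0.0012, 0, 0, 0, 0.03],
])

```text
t: 13.0
tool_pos: [0.6127, 0.1768, 0.1556]
eef_rot: [[-0.001, -0.999, 0.051], [-0.0, 0.051, 0.999], [-1.0, 0.001, -0.0]]
wrist_force: [-0.2, 0.2, -3.0]
grip_width: 0.0424
```

>>> move_arm([
  [0.003, 0, 0, 0, 0, 0, 0.03],
  [0.006, 0, 0, 0, 0, 0, 0.03],
  [0.009, 0, 0, 0, 0, 0, 0.03],
  [0.009, 0, 0, 0, 0, 0, 0.03],
])

```text
t: 13.4
tool_pos: [0.6127, 0.1768, 0.1468]
eef_rot: [[-0.001, -0.999, 0.051], [-0.0, 0.051, 0.999], [-1.0, 0.001, -0.0]]
wrist_force: [0.5, 0.3, -3.0]
grip_width: 0.0423
```

Run:
```python
from h import *
np.set_printoptions(precision=4,suppress=True)
for n in ['wrist','side']: d=grab(n,n[0:2]+'14.png')
s=env.get_state();R=s['eef_rot'];print(s['tool_pos'],s['wrist_force'],s['torque'],s['grip_width'],R.T@(np.array([.6133,.1769,.165])-s['tool_pos']))
b=cv2.imread('pics/si14.png')[215:290,180:280];w=cv2.imread('pics/wr14.png')[240:370,200:360]
cv2.imwrite('pics/c14.png',np.hstack([cv2.resize(b,(400,300),interpolation=2),cv2.resize(w,(369,300),interpolation=2)]))
```

```text
[0.6129 0.1768 0.1472] [-0.2783 -0.3153 -2.6812] [-0.0016  0.0385  0.0172] 0.04271386142062741 [-0.0178 -0.0003  0.0001]
```

View pics/c14.png

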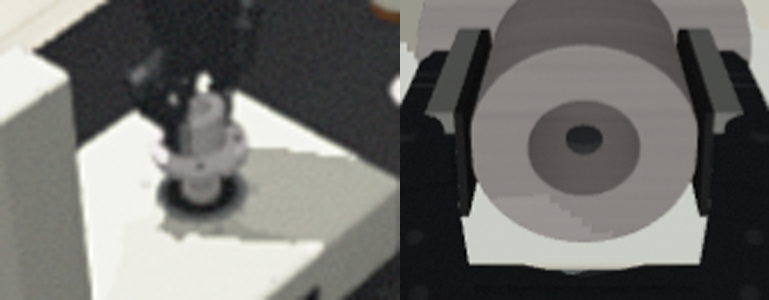

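>>> move_arm([
  [0.004, 0, 0, 0, 0, 0, 0.03],
  [0.008, 0, 0, 0, 0, 0, 0.03],
  [0.011, 0, 0, 0, 0, 0, 0.03],
  [0.014, 0, 0, 0, 0, 0, 0.03],
  [0.016, 0, 0, 0, 0, 0, 0.03],
  [0.016, 0, 0, 0, 0, 0, 0.03],
])

```text
t: 14.1
tool_pos: [0.6128, 0.1768, 0.1309]
eef_rot: [[-0.001, -0.999, 0.051], [-0.0, 0.051, 0.999], [-1.0, 0.001, -0.0]]
wrist_force: [0.1, 0.3, -2.7]
grip_width: 0.0425
```

>>> move_arm([
  [0.004, 0, 0, 0, 0, 0, 0.03],
  [0.008, 0, 0, 0, 0, 0, 0.03],
  [0.012, 0, 0, 0, 0, 0, 0.03],
  [0.016, 0, 0, 0, 0, 0, 0.03],
  [0.019, 0, 0, 0, 0, 0, 0.03],
  [0.019, 0, 0, 0, 0, 0, 0.03],
])

```text
t: 14.7
tool_pos: [0.6127, 0.1767, 0.1118]
eef_rot: [[-0.001, -0.999, 0.051], [-0.0, 0.051, 0.999], [-1.0, 0.001, -0.0]]
wrist_force: [-0.6, -0.5, -2.4]
grip_width: 0.0424
```

Nearly home; now press gently with a firmer grip.

>>> move_arm([
  [0.001, 0, 0, 0, 0, 0, 0.03],
  [0.002, 0, 0, 0, 0, 0, 0.03],
  [0.003, 0, 0, 0, 0, 0, 0.03],
  [0.004, 0, 0, 0, 0, 0, 0.03],
  [0.004, 0, 0, 0, 0, 0, 0.03],
], grip_force=110)

```text
t: 15.2
tool_pos: [0.6131, 0.1769, 0.1089]
eef_rot: [[0.0, -0.999, 0.051], [-0.0, 0.051, 0.999], [-1.0, -0.0, 0.0]]
wrist_force: [-3.0, -1.7, 6.3]
grip_width: 0.0421
```

>>> move_arm([
  [0.0005, 0, 0, 0, 0, 0, 0.03],
  [0.001, 0, 0, 0, 0, 0, 0.03],
  [0.001, 0, 0, 0, 0, 0, 0.03],
  [0.001, 0, 0, 0, 0, 0, 0.03],
])

```text
t: 15.6
tool_pos: [0.6132, 0.1769, 0.1089]
eef_rot: [[0.001, -0.999, 0.051], [-0.0, 0.051, 0.999], [-1.0, -0.001, 0.0]]
wrist_force: [-7.5, -2.5, 19.6]
grip_width: 0.042
```

>>> move_arm([
  [0.0005, 0, 0, 0, 0, 0, 0.03],
  [0.001, 0, 0, 0, 0, 0, 0.03],
  [0.001, 0, 0, 0, 0, 0, 0.03],
  [0.001, 0, 0, 0, 0, 0, 0.03],
  [0.001, 0, 0, 0, 0, 0, 0.03],
])

```text
t: 16.1
tool_pos: [0.6133, 0.1769, 0.1088]
eef_rot: [[0.001, -0.999, 0.051], [-0.0, 0.051, 0.999], [-1.0, -0.001, 0.0]]
wrist_force: [-13.7, -5.0, 32.4]
grip_width: 0.0421
```

Run:
```python
from h import *
np.set_printoptions(precision=4,suppress=True)
for n in ['wrist','side','scene']: d=grab(n,n[0:2]+'15.png')
s=env.get_state();R=s['eef_rot'];print(s['t'],s['tool_pos'],s['wrist_force'],s['torque'],s['grip_width'])
a=cv2.imread('pics/sc15.png')[165:240,280:380];b=cv2.imread('pics/si15.png')[215:290,180:280];w=cv2.imread('pics/wr15.png')
cv2.imwrite('pics/c15.png',np.vstack([np.hstack([cv2.resize(a,(400,300),interpolation=2),cv2.resize(b,(400,300),interpolation=2)]),np.hstack([cv2.resize(w[240:370,200:360],(369,300),interpolation=2),cv2.resize(w,(431,300))])]))
```

```text
16.25 [0.6133 0.1769 0.1087] [-13.6012  -4.7246  31.3713] [-1.1358  2.8289  0.0184] 0.04177773587148694
```

View pics/c15.png

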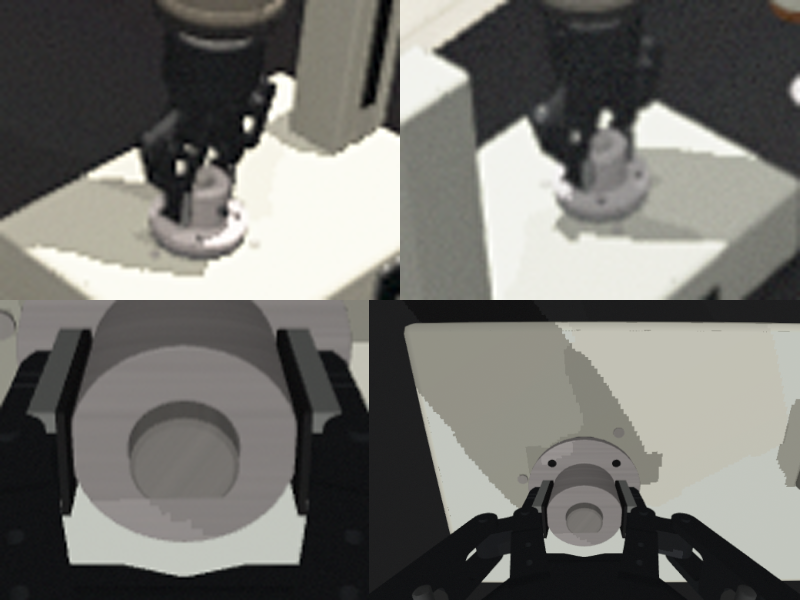

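>>> move_arm([
  [0.0002, 0.0004, 0, 0, 0, 0, 0.03],
  [0.0003, 0.0008, 0, 0, 0, 0, 0.03],
  [0.0003, 0.0008, 0, 0, 0, 0, 0.03],
  [0.0003, 0.0008, 0, 0, 0, 0, 0.03],
  [0.0003, 0.0008, 0, 0, 0, 0, 0.03],
  [0.0003, 0.0008, 0, 0, 0, 0, 0.03],
  [0.0003, 0.0008, 0, 0, 0, 0, 0.03],
  [0.0003, 0.0008, 0, 0, 0, 0, 0.03],
  [0.0003, 0.0008, 0, 0, 0, 0, 0.03],
])

```text
t: 17.15
tool_pos: [0.6132, 0.1769, 0.1088]
eef_rot: [[0.003, -0.999, 0.051], [0.0, 0.051, 0.999], [-1.0, -0.003, 0.0]]
wrist_force: [-9.3, -5.8, 31.9]
grip_width: 0.0421
```

Run:
```python
from h import *
np.set_printoptions(precision=4,suppress=True)
d=grab('wrist','w16.png');e=grab('scene','sc16.png')
s=env.get_state();R=s['eef_rot'];print(s['t'],s['tool_pos'],s['wrist_force'],s['torque'],s['grip_width'])
sc=np.array([.6142+.029*.9987,.1769-.029*.05,.098+.027]);print(proj(e,sc))
a=cv2.imread('pics/sc16.png')[195:245,295:365];w=cv2.imread('pics/w16.png')[270:350,230:330]
cv2.imwrite('pics/c16.png',np.hstack([cv2.resize(a,(400,286),interpolation=2),cv2.resize(w,(357,286),interpolation=2)]))
```

```text
17.25 [0.6132 0.1769 0.1088] [-9.2398 -4.3727 32.4764] [-1.1778  2.1235  0.0357] 0.04202491951021757
[[336.1154 217.4491]]
```

View pics/c16.png

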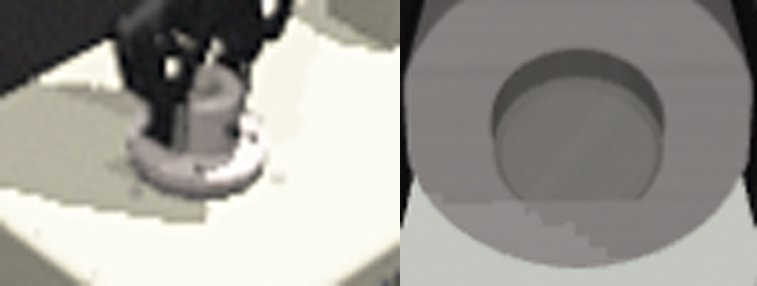

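View pics/sc16.png

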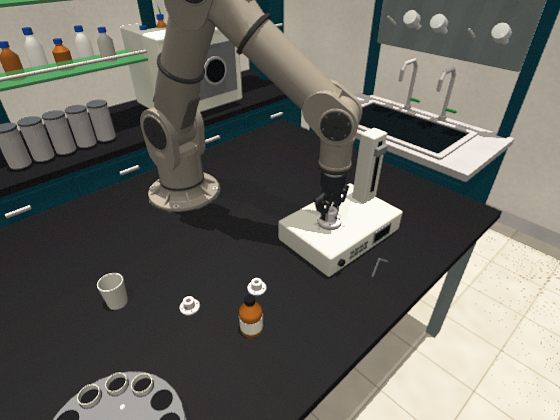

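```bash
python3 -c "
from bench import env
print(env.hand_in())"
```

```text
the job is handed in; nothing more can be done
None
```

The hub is home on the shaft's shoulder with its set screw facing the front. I handed the job in at about 17 s with the arm still gripping the hub and pressing down at about 32 N.

**What I did**
- **Shaft:** I pinched the bare shaft across its flat; the fingers closed to about 16 mm, where 17 mm means the flat and 20 mm the round. I turned it about 60° so the flat faces the front, at about -3° in world axes. A picture from above then showed the flat facing the front.
- **Hub:** I took the largest hub by its boss, lined the screw up with the flat, and slid it down flange first. No resistance showed until it reached the seat.

**Last checks**
- **Seating:** The hub's underside is at about 98 mm, the height of the shoulder. The shaft's end stands out above the hub.
- **Screw:** Its dark end in the scene picture is within 1 pixel of where a front-facing, seated screw should appear.
- **Bystanders:** The bottle, beaker and hex key look untouched.

**Disagreements**
- **Sideways load:** About 10 N of sideways force remained while pressing, reduced from about 14 N.
- **Finger reading:** The fingers read 1 to 2 mm narrower than the true sizes in both grips (16 mm on the flat, 42 mm on the 44 mm boss).
- **Camera offset:** The scene and side views disagreed by about 1 cm at first. I used the wrist camera instead, which matched the pinch on the shaft.

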